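# Load the reagent tray from the stack

### The arm

A 7-joint arm with a two-finger parallel gripper is mounted at the origin on the work surface. World frame = base frame: x ahead of the robot, y to its left, z up, the work surface at z = 0. Lengths are in m, angles in rad, forces in N, time in s.
With the tool pointing down it reaches from about 0.4 to 0.75 m from the base axis. Payload 19.5 kg.
Tool frame: the origin (TCP) lies midway between the tips of the shut fingers; the grasp point (between the pads) lies 19 mm behind it; z points along the fingers, y is the line along which they close (so a half turn about z gives the same grasp; the last joint's range is limited). The gripper opens to 85 mm and grips with 20 to 120 N. Pads are 22 mm wide; open, the fingers measure 114 mm over their backs; the gripper's body (76 mm by 85 mm) begins 54 mm behind the grasp point. The pads swing forward as they close: fully open they stand 13 mm farther back than shut.
Start: joints at [-1.313, 0.707, -0.028, 1.485, 0.022, 0.951, -0.075], TCP at [0.17, 0.549, 0.21] pointing down, gripper open.
Joint ranges: [-2.71, 2.71], [-0.32, 2.16], [-1.57, 1.52], [0, 2.45], [-1.46, 4.6], [0, 2.02], [-2.83, 2.83]. Speed limits (rad/s): [1.89, 1.89, 2.57, 2.57, 3.01, 3.01, 3.01].

### API

Orientations are given as a unit quaternion [x, y, z, w].
In Python, from bench import manip gives the robot as it stands.
- The arm moves only by the tool drive_tool, never from a script. Its argument "deltas" is a list of rows, each a list of 4 numbers: the shift along the world's x, y, z in cm, then the turn about the world's z in degrees. In form: [[tx, ty, tz, spin], ...]. A call has 1 to 8 rows; each row shifts and turns the commanded pose from where the row before left it; what a row does not reach is not made up. A row lasts 1/10 s, in which the tool goes at most 50 mm and 8.59 degrees, less where a joint would pass 70% of its speed; a pose out of reach is approached as far as the arm can. A call with a gripper value outside its range is refused whole. "gripper" is the finger opening in cm, from 0 to 8.54, set as the call begins (left out, the last holds). The fingers move at their own pace and stop on an object; "squeeze" is the grip in N (left out, the last holds). Time passes only in rows, so rows that do not move let the fingers close. It gives the time, the measured TCP pose, the force, the opening and the grip force at its end, in the units of the state.
- manip.get_state(): the state, without advancing time (a new reading comes with each control period).
- manip.snapshot(name): name is "scene" or "top" or "wrist"; returns a dict with "img" (384x512x3 uint8, red, green, blue), "fovy" (degrees; the focal length in pixels is half the picture's height over the tangent of half this angle, whatever the lens; pixels are square), "cx", "cy" (the principal point, pixels), "pose" (4x4, takes a point from camera to world coordinates); the wrist camera has in their place "tool_from_camera" (4x4, takes a point from camera to tool coordinates, whose origin is the TCP and whose axes are the flange's). Camera axes: x right, y down, z forward; pixel columns grow to the right and rows downward; lengths in m; the calibration is good to about 2 mm. The wrist camera is an equidistant fisheye: a pixel r from the principal point sees the ray r / f radians off the axis. A picture is of the moment at which its call begins: read the wrist's pose just before it. There is no depth.
- manip.job_done(): hands the job in; it is judged then, once.
The state is a dict: "time": time; "q": joint angles; "dq": joint speeds; "joint_torque": joint torques, N m; "eef_pos": TCP position; "orientation": TCP orientation; "contact_force": force on the tool from outside, world axes, zero at the start; "moment": the same for the moment, N m; "grip_width": finger opening in m; "grip_force": force on a finger pad.
Only numpy, scipy, OpenCV 4.12 (cv2) and the standard library are available. Lean on these libraries where they do the work, as an engineer would, in place of code of your own. Each camera call takes 0.05 s, during which the arm holds its last target. There are 200 camera calls.

### The job

The reagents have been brought from the fridge in one stack: take it apart and load the analyser's reagent tray, the round pot and the three cassettes each seated flat in the empty pocket made for its size. Keep every pack upright, set it down rather than drop it, and leave the two wash bottles already in the tray where they stand.

Things in the scene. Friction and masses are not known exactly. Their poses are not given: they have to be found in the camera images.
- long_center (a point): Long three-port reagent cassette, the bottom of the stack: white rigid plastic block 122 x 62 x 42 mm (x, y, z), flat top with three flush grey septum caps in a row. Point at its centre, 21 mm above its underside; x along its length, y across its width (62 mm, the way to grip it), z up. 0.15 to 0.3 kg. It stands in a shallow steel tray, 210 x 170 mm, floor 3 mm thick, rim 12 mm high.
- medium_center (a point): Medium two-port reagent cassette, second from the bottom, standing on the long one: white plastic block 94 x 52 x 42 mm, two flush grey septum caps. Point at its centre, 21 mm above its underside; x along its length, y across its width (52 mm, the way to grip it), z up. 0.1 to 0.21 kg.
- small_center (a point): Small single-port reagent cassette, third from the bottom, standing on the medium one: white plastic block 64 x 44 x 42 mm, one flush grey septum cap. Point at its centre, 21 mm above its underside; x along its length, y across its width (44 mm, the way to grip it), z up. 0.06 to 0.13 kg.
- round_center (a point): Round pot of control material, the top of the stack, standing on the small cassette: white pot with a ribbed grey cap, 38 mm diameter, 42 mm high. Point at its centre, 21 mm above its underside; z up. About 0.05 kg. Pot and cassettes just stand on one another, roughly centred; nothing interlocks.
- nest_long: Empty place for the long cassette: dark grey insert plate 144 x 104 x 6 mm, fixed in the white reagent tray. On it a pocket of 136 x 76 mm (x, y) with a lighter floor, 6 mm above the plate's underside, 11 mm above the bench. Origin: centre of the underside, below the pocket's centre; x along its length, z up. Low corner walls 8 mm high, 4 mm thick; each side is open in the middle for fingers.
- nest_medium: Empty place for the medium cassette: dark grey insert plate 144 x 104 x 6 mm, fixed in the white reagent tray. On it a pocket of 108 x 66 mm (x, y) with a lighter floor, 6 mm above the plate's underside, 11 mm above the bench. Origin: centre of the underside, below the pocket's centre; x along its length, z up. Corner walls as for the long one; every pocket is 7 mm wider than its pack all round.
- nest_small: Empty place for the small cassette: dark grey insert plate 144 x 104 x 6 mm, fixed in the white reagent tray. On it a pocket of 78 x 58 mm (x, y) with a lighter floor, 6 mm above the plate's underside, 11 mm above the bench. Origin: centre of the underside, below the pocket's centre; x along its length, z up. Corner walls as for the long one. The tray holds six plates, 152 mm apart in x, 112 mm in y.
- nest_round: Empty place for the round pot: dark grey insert plate 144 x 104 x 6 mm, fixed in the white reagent tray. On it a pocket of 52 mm diameter with a lighter floor, 6 mm above the plate's underside, 11 mm above the bench. Origin: centre of the underside, below the pocket's centre; x along its length, z up. Walls 8 mm high at its four diagonals, open between.
- wash1_center (a point): One of two equal white wash bottles already loaded in the reagent tray (each in a pocketed plate of its own): round, 44 mm diameter, 64 mm high, grey screw cap 28 mm wide; loose, to be left alone. Point on its axis, half-way up (32 mm above its underside).
- wash2_center (a point): The other wash bottle already loaded in the reagent tray: round, 44 mm diameter, 64 mm high, loose, to be left alone. Point on its axis, half-way up (32 mm above its underside).
Things that resemble listed ones, but are neither listed nor needed, are in the scene too. What is shaped like the part that bears wash2_center but blue is not meant. Leave any red look-alike of the part that bears medium_center alone.

How it is judged:
At the end, for the whole second after the job is handed in: Each cassette and the pot in its own pocket: centre within 12 mm of the pocket centre, resting on its floor within 3 mm, upright within 0.08 rad, length along the pocket within 0.35 rad, at rest and released; both wash bottles upright, within 15 mm of where they began (horizontal distance between long_center and nest_long below 0.012 m and z of long_center in the frame of nest_long between 0.024 and 0.03 m and angle between each of long_center, medium_center, small_center, round_center, wash1_center, wash2_center's own z axis and vertical below 0.08 rad and linear speed of each of long, medium, small, round below 0.02 m/s and contact force between the fingers and long below 0.1 N and angle between the x axis of long_center and the x axis of nest_long, either way round below 0.35 rad and horizontal distance between medium_center and nest_medium below 0.012 m and z of medium_center in the frame of nest_medium between 0.024 and 0.03 m and contact force between the fingers and medium below 0.1 N and angle between the x axis of medium_center and the x axis of nest_medium, either way round below 0.35 rad and horizontal distance between small_center and nest_small below 0.012 m and z of small_center in the frame of nest_small between 0.024 and 0.03 m and contact force between the fingers and small below 0.1 N and angle between the x axis of small_center and the x axis of nest_small, either way round below 0.35 rad and horizontal distance between round_center and nest_round below 0.012 m and z of round_center in the frame of nest_round between 0.024 and 0.03 m and contact force between the fingers and round below 0.1 N and distance of each of wash1_center, wash2_center from where it was at the start of the episode below 0.015 m); the robot touches nothing.
It fails at once if a pack is tipped by more than 0.5 rad (angle between any of long_center, medium_center, small_center, round_center's own z axis and vertical above 0.5 rad).
It fails at once if a pack is dropped: it falls freely faster than 0.7 m/s (some 25 mm) ((linear speed of long above 0.7 m/s and contact force between the fingers and long below 0.05 N) or (linear speed of medium above 0.7 m/s and contact force between the fingers and medium below 0.05 N) or (linear speed of small above 0.7 m/s and contact force between the fingers and small below 0.05 N) or (linear speed of round above 0.7 m/s and contact force between the fingers and round below 0.05 N)).
It fails at once if a loaded wash bottle is shifted by more than 15 mm or tipped by more than 0.5 rad (distance of any of wash1_center, wash2_center from where it was at the start of the episode above 0.015 m or angle between any of wash1_center, wash2_center's own z axis and vertical above 0.5 rad).
It also fails if it takes over 115 s, if anything falls off the work surface, if the arm or the gripper's body presses on something with over 40 N, if the wrist force passes 120 N, or if a joint passes its speed limit or range.

## Working session

There is one attempt and no reset: what is moved stays moved. The work goes in short steps, Python scripts to look and compute and a tool call to move; the robot and the scene stay as the last step left them, time stands still between calls to the robot, and variables do not carry over. Pictures are saved under pics/ and viewed, at most 14 in all, crops included, and the job is handed in when it is done.

Besides the shell and the picture viewer there is one more tool, called after "Request:" as name(argument=value, ...) on one line, values as JSON. drive_tool: Moves the arm, as the interface text tells. Its arguments: {"type":"object","properties":{"deltas":{"type":"array","items":{"type":"array","items":{"type":"number"}}},"gripper":{"type":"number"},"squeeze":{"type":"number"}},"required":["deltas"]}

```bash
ls; mkdir -p pics
cat > h.py <<'E'
from bench import manip
import numpy as np, cv2
def snap(n,f):
    s=manip.snapshot(n); cv2.imwrite(f'pics/{f}.png',cv2.cvtColor(s['img'],cv2.COLOR_RGB2BGR)); 
    np.savez(f'pics/{f}.npz',**{k:v for k,v in s.items()}); return s
def ray(s,u,v):
    f=s['img'].shape[0]/2/np.tan(np.radians(s['fovy'])/2)
    T=np.array(s['pose']); d=T[:3,:3]@np.array([(u-s['cx'])/f,(v-s['cy'])/f,1]); return T[:3,3],d
def onz(s,u,v,z):
    o,d=ray(s,u,v); return o+d*(z-o[2])/d[2]
def proj(s,p):
    f=s['img'].shape[0]/2/np.tan(np.radians(s['fovy'])/2)
    T=np.array(s['pose']); c=T[:3,:3].T@(np.array(p)-T[:3,3]); return c[:2]/c[2]*f+[s['cx'],s['cy']]
E
python3 - <<'E'
from h import *
for n in('top','scene'):
    s=snap(n,n); print(n,s['fovy'],s['cx'],s['cy'],np.round(s['pose'],3).tolist())
print(manip.get_state())
E
```

```text
pics
top 50.680912338204536 254.32865287874037 192.6026880603049 [[-0.026, -0.999, 0.041, 0.404], [-1.0, 0.026, 0.002, -0.036], [-0.003, -0.041, -0.999, 1.091], [0.0, 0.0, 0.0, 1.0]]
scene 54.928692728185624 257.0052621614395 194.68618930457086 [[-0.702, 0.386, -0.598, 1.079], [0.711, 0.403, -0.576, 0.589], [0.018, -0.83, -0.558, 0.712], [0.0, 0.0, 0.0, 1.0]]
{'time': 0.1, 'q': array([-1.31272184,  0.70703156, -0.02767023,  1.48490848,  0.02201134,
        0.95086403, -0.07552226]), 'dq': array([ 0.00079383, -0.00224321,  0.00277755,  0.00096947, -0.00170018,
       -0.00086153,  0.00133972]), 'joint_torque': array([ 2.49400975e-03, -8.84271097e+01,  1.23651858e+00, -2.36450636e+01,
        1.70653296e-02,  4.95956687e-03,  2.53891619e-05]), 'eef_pos': array([0.16970927, 0.54914872, 0.20948932]), 'orientation': array([ 1.49315106e-01,  9.88789559e-01, -4.49572792e-04, -6.82678923e-05]), 'contact_force': array([-0.07933657,  0.04319567, -0.14299294]), 'moment': array([0.03429542, 0.02846844, 0.00737009]), 'grip_force': 0.0, 'grip_width': 0.08559627614158154}
```

View pics/top.png

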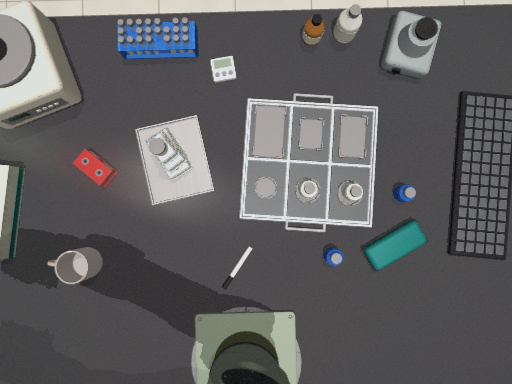

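View pics/scene.png

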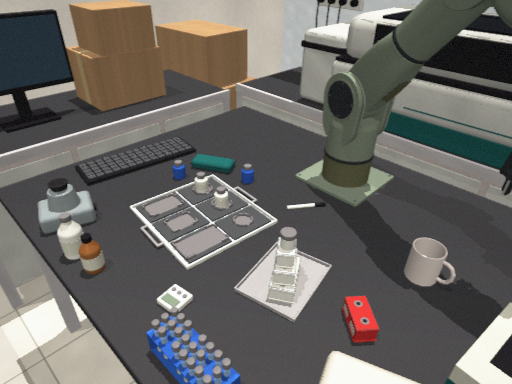

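Run:
```python
import cv2,numpy as np
a=cv2.imread('pics/top.png'); s=cv2.imread('pics/scene.png')
t=cv2.resize(a[92:236,236:384],None,fx=4,fy=4,interpolation=cv2.INTER_CUBIC)
cv2.imwrite('pics/c1.png',t)
b=cv2.resize(a[110:210,130:220],None,fx=5,fy=5,interpolation=cv2.INTER_CUBIC)
c=cv2.resize(s[220:320,230:335],None,fx=3.8,fy=5,interpolation=cv2.INTER_CUBIC)
c=cv2.resize(s[220:320,230:300],None,fx=5,fy=5,interpolation=cv2.INTER_CUBIC)
cv2.imwrite('pics/c2.png',np.hstack([b,c]))
```

```text
(no output)
```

View pics/c1.png

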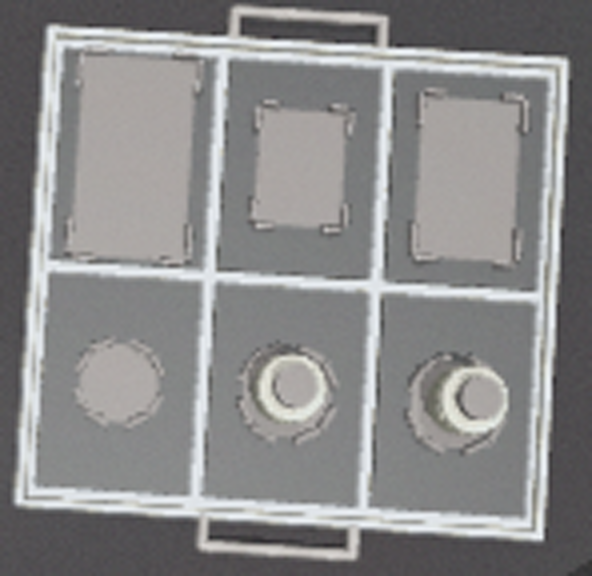

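View pics/c2.png

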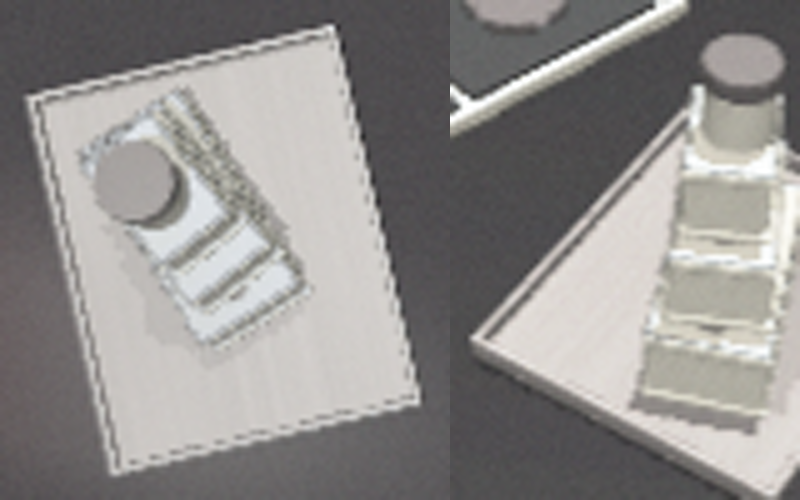

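The top view shows the tray with long pocket at about (269,131), small (312,134), medium (354,137), round (266,188), and bottles at (308,189) and (351,192). The stack has its cap at (157,146), with its length about 32° from x. Next I fit the pockets and check them against the 152/112 mm grid.

```bash
cat > m.py <<'E'
from h import *
s=dict(np.load('pics/top.npz'))
img=cv2.GaussianBlur(s['img'],(3,3),0).astype(int); g=img.mean(2)
m=((g>130)&(g<185)).astype(np.uint8); 
for n,c,d in(('long',(269.5,131.3),(136,76)),('small',(311.5,133.5),(78,58)),('medium',(353.5,136.5),(108,66)),('round',(265.7,187.5),(52,52))):
    w=np.zeros_like(m); cv2.rectangle(w,(int(c[0]-19),int(c[1]-28)),(int(c[0]+19),int(c[1]+28)),1,-1)
    k=cv2.morphologyEx(m*w,cv2.MORPH_OPEN,np.ones((5,5),np.uint8))
    r=max(cv2.findContours(k,cv2.RETR_EXTERNAL,cv2.CHAIN_APPROX_NONE)[0],key=cv2.contourArea)
    P=np.array([onz(s,*q[0],.011)[:2] for q in r]).astype(np.float32)
    R=cv2.minAreaRect(P*1000); print(n,np.round(R[0],1),np.round(R[1],0),round(R[2],1),'hand',np.round(onz(s,*c,.011)*1000,1))
def cr(x,y):return x/5+130,y/5+110
print('cap',onz(s,*cr(133,181),.171))
a=onz(s,*cr(208,345),.045);b=onz(s,*cr(303,287),.045);print('long end',a,b,np.linalg.norm(a-b),np.degrees(np.arctan2(*(b-a)[1::-1])), )
E
python3 m.py
```

```text
long [611.8 -78. ] [ 85. 145.] 85.7 hand [611.3 -78.6  11. ]
small [ 601.4 -189.6] [65. 83.] 83.5 hand [ 602.4 -191.    11. ]
medium [ 591.6 -299.1] [ 70. 111.] 87.9 hand [ 591.4 -303.1   11. ]
round [454.3 -62.3] [101. 133.] 88.4 hand [460.7 -64.4  11. ]
cap [0.55306272 0.18629319 0.171     ]
long end [0.48720104 0.17924093 0.045     ] [0.51602854 0.12951027 0.045     ] 0.057481851582086005 -59.90031554303072
```

Request:
drive_tool(deltas=[[2.7,-2.6,0.6,6],[2.7,-2.6,0.6,6],[2.7,-2.6,0.6,6],[2.7,-2.6,0.6,6],[2.7,-2.6,0.6,6],[2.7,-2.6,0.6,6],[2.7,-2.6,0.6,6]], gripper=8.5, squeeze=35)

```text
time: 0.8
eef_pos: [0.3597, 0.366, 0.252]
orientation: [-0.217, 0.976, -0.0, -0.0]
contact_force: [1.0, 0.6, 0.7]
grip_width: 0.0848
grip_force: 0.0
```

Request:
drive_tool(deltas=[[2.7,-2.6,0,5],[2.7,-2.6,0,0],[2.7,-2.6,0,0],[2.7,-2.6,0,0],[2.7,-2.6,0,0],[2.7,-2.6,0,0],[2.7,-2.6,0,0],[0,0,0,0]])

```text
time: 1.6
eef_pos: [0.5505, 0.1809, 0.251]
orientation: [-0.254, 0.967, -0.001, -0.0]
contact_force: [-1.1, 0.6, -0.9]
grip_width: 0.0849
grip_force: 0.0
```

Run:
```python
from h import *
s=manip.get_state(); print(s['time'],s['eef_pos'],s['orientation'],s['q'])
w=snap('wrist','w1'); print(w['fovy'],w['cx'],w['cy'],np.round(w['tool_from_camera'],3).tolist())
np.savez('pics/w1s.npz',p=s['eef_pos'],o=s['orientation'])
```

```text
1.6 [0.55046942 0.18085541 0.25096423] [-2.54453874e-01  9.67084218e-01 -1.13186030e-03 -2.43175094e-04] [-0.21341575  0.68363011 -0.32707829  1.39331024  0.23171433  1.10313059
  1.50857774]
65.70646984690485 256.059659966868 194.09731067125423 [[-0.0, -0.945, -0.328, 0.086], [1.0, 0.0, -0.001, 0.0], [0.001, -0.328, 0.945, -0.164], [0.0, 0.0, 0.0, 1.0]]
```

View pics/w1.png

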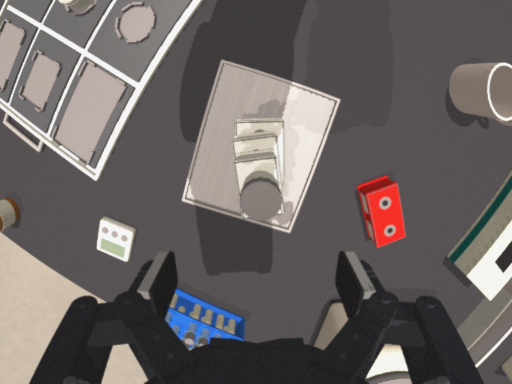

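```bash
cat >> h.py <<'E'
from scipy.spatial.transform import Rotation as Ro
def wray(w,p,o,u,v):
    f=192/np.tan(np.radians(float(w['fovy']))/2); x,y=u-w['cx'],v-w['cy']; r=np.hypot(x,y); t=r/f
    d=np.array([np.sin(t)*x/r,np.sin(t)*y/r,np.cos(t)]); T=np.array(w['tool_from_camera']); R=Ro.from_quat(o).as_matrix()
    return p+R@T[:3,3], R@T[:3,:3]@d
def wz(w,p,o,u,v,z):
    a,d=wray(w,p,o,u,v); return a+d*(z-a[2])/d[2]
E
python3 - <<'E'
from h import *
w=dict(np.load('pics/w1.npz'));q=np.load('pics/w1s.npz');p,o=q['p'],q['o']
f=lambda u,v,z:np.round(wz(w,p,o,u,v,z)[:2]*1000,1)
g=w['img'].astype(int).mean(2)
m=((g<150)&(g>80)).astype(np.uint8); k=np.zeros_like(m);cv2.circle(k,(262,193),30,1,-1)
m=cv2.morphologyEx(m*k,cv2.MORPH_OPEN,np.ones((7,7),np.uint8))
c=max(cv2.findContours(m,0,1)[0],key=cv2.contourArea);print(cv2.fitEllipse(c),cv2.contourArea(c))
print('cap',f(262,193,.171))
print('nests',f(91,110,.011),f(41,81,.011),f(136,22,.011))
im=cv2.resize(w['img'][105:235,190:330],None,fx=5.5,fy=4.6 if 0 else 4.5,interpolation=2)
im=cv2.resize(w['img'][105:235,190:330],None,fx=4.5,fy=4.5,interpolation=2)
cv2.imwrite('pics/c3.png',im[:,:,::-1])
E
```

```text
((260.19281005859375, 200.3318634033203), (41.658348083496094, 41.91150665283203), 24.767745971679688) 1347.0
cap [545.4 184.1]
nests [603.  -72.5] [ 600.1 -187.4] [458.2 -64.5]
```

View pics/c3.png

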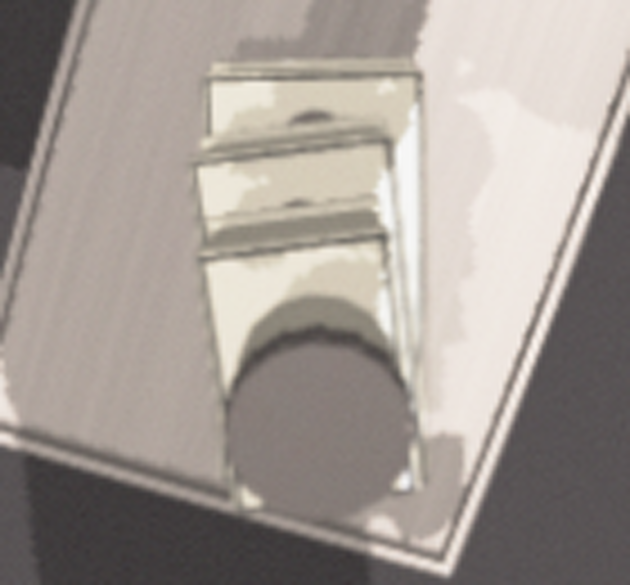

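Run:
```python
from h import *
w=dict(np.load('pics/w1.npz'));q=np.load('pics/w1s.npz');p,o=q['p'],q['o']
f=lambda u,v,z:wz(w,p,o,190+u/4.5,105+v/4.5,z)*1000
print('cap',f(319,430,.171))
for n,a,b,z,L in(('small',(203,256),(387,236),.129,64),('med',(195,162),(388,140),.087,94),('long',(209,75),(420,74),.045,122)):
    a,b=f(*a,z),f(*b,z); d=(a-b)/np.linalg.norm(a-b); e=np.array([d[1],-d[0],0]); e*=np.sign(e[0])
    print(n,np.linalg.norm(a-b),'centre',(a+b)/2+e*L/2,'yaw',np.degrees(np.arctan2(e[1],e[0])))
print('tool x',np.degrees(np.arctan2(*Ro.from_quat(o).as_matrix()[1::-1,0])))
```

```text
cap [551.98397943 186.77779296 171.        ]
small 40.48019420608204 centre [556.56044797 187.85843225 129.        ] yaw 35.86541523174797
med 47.92666075111807 centre [556.18773232 188.56545315  87.        ] yaw 36.07595889067921
long 58.09708966052797 centre [554.70866822 189.05314192  45.        ] yaw 29.884925168756734
tool x -150.51758758609833
```

Request:
drive_tool(deltas=[[0.2,0.6,0,0],[0,0,-3,0],[0,0,-3,0],[0,0,-3,0],[0,0,-1.5,0],[0,0,-0.8,0],[0,0,0,0],[0,0,0,0]])

```text
time: 2.45
eef_pos: [0.5499, 0.192, 0.1397]
orientation: [-0.258, 0.966, 0.0, 0.0]
contact_force: [0.0, 0.3, 0.9]
grip_width: 0.085
grip_force: 0.0
```

Request:
drive_tool(deltas=[[0,0,0,0],[0,0,0,0],[0,0,0,0],[0,0,0,0],[0,0,0,0],[0,0,0,0],[0,0,0,0],[0,0,0,0]], gripper=2.5, squeeze=25)

```text
time: 3.25
eef_pos: [0.55, 0.1914, 0.1394]
orientation: [-0.257, 0.966, -0.0, 0.0]
contact_force: [-1.4, -0.4, 5.7]
grip_width: 0.0365
grip_force: 24.4
```

Request:
drive_tool(deltas=[[0,0,0.5,0],[0,0,1.5,0],[0,0,2,0],[-0.9,-2.5,0,-3],[-0.9,-2.5,0,-4],[-0.9,-2.5,0,-4],[-0.9,-2.5,0,-4],[-0.9,-2.5,0,-4]])

```text
time: 4.05
eef_pos: [0.5044, 0.0654, 0.1793]
orientation: [-0.093, 0.996, -0.0, 0.0]
contact_force: [1.2, -0.2, -0.9]
grip_width: 0.0365
grip_force: 25.1
```

Request:
drive_tool(deltas=[[-0.9,-2.5,0,-4],[-0.9,-2.5,0,-4],[-0.9,-2.5,-1,-4],[-0.9,-2.5,-2,-4],[-0.9,-2.5,-2,0],[0,0,-2,0],[0,0,0,0],[0,0,0,0]])

```text
time: 4.85
eef_pos: [0.4601, -0.0582, 0.1094]
orientation: [0.045, 0.999, 0.0, 0.0]
contact_force: [-0.2, -0.3, 0.1]
grip_width: 0.0362
grip_force: 25.3
```

Run:
```python
from h import *
s=manip.get_state(); print(s['time'],s['eef_pos'],s['orientation'],s['grip_width'])
w=snap('wrist','w2'); np.savez('pics/w2s.npz',p=s['eef_pos'],o=s['orientation'])
```

```text
4.85 [ 0.46008532 -0.05820838  0.10942704] [4.48701231e-02 9.98992825e-01 7.39989854e-05 3.84778555e-05] 0.03620397697334256
```

View pics/w2.png

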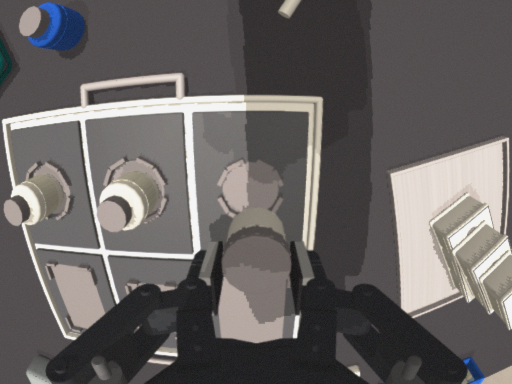

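Run:
```python
from h import *
w=dict(np.load('pics/w2.npz'));q=np.load('pics/w2s.npz');p,o=q['p'],q['o']
f=lambda u,v,z=.011:np.round(wz(w,p,o,u,v,z)[:2]*1000,1)
print(f(222,190),f(280,190),f(251,162),f(251,191)); 
print('small cap',f(470,236,.129))
```

```text
[458.  -90.6] [462.8 -36.7] [433.9 -61. ] [461.4 -63.7]
small cap [466.5  84.8]
```

Request:
drive_tool(deltas=[[0,-0.6,-1.5,0],[0,0,-2,0],[0,0,-2,0],[0,0,-1.5,0],[0,0,-1,0],[0,0,-0.5,0],[0,0,0,0],[0,0,0,0]])

```text
time: 5.7
eef_pos: [0.4601, -0.0647, 0.0245]
orientation: [0.045, 0.999, -0.0, 0.0]
contact_force: [0.5, -0.1, -0.6]
grip_width: 0.0366
grip_force: 25.3
```

Request:
drive_tool(deltas=[[0,0,-0.2,0],[0,0,0,0],[0,0,0,0]])

```text
time: 6.0
eef_pos: [0.4599, -0.0647, 0.022]
orientation: [0.045, 0.999, -0.0, 0.0]
contact_force: [0.3, -0.3, -0.3]
grip_width: 0.0362
grip_force: 25.3
```

Request:
drive_tool(deltas=[[0,0,-0.1,0],[0,0,0,0]])

```text
time: 6.2
eef_pos: [0.4599, -0.0647, 0.0213]
orientation: [0.045, 0.999, -0.0, 0.0]
contact_force: [-2.4, -0.4, 12.3]
grip_width: 0.0368
grip_force: 26.4
```

Request:
drive_tool(deltas=[[0,0,-0.1,0],[0,0,0,0]])

```text
time: 6.4
eef_pos: [0.4601, -0.0647, 0.0207]
orientation: [0.045, 0.999, -0.0, 0.001]
contact_force: [-2.6, 0.2, 23.3]
grip_width: 0.0366
grip_force: 28.2
```

Request:
drive_tool(deltas=[[0,0,0,0],[0,0,0,0],[0,0,0,0],[0,0,0,0],[0,0,1,0],[0,0,2,0],[0,0,4,0],[0,0,4,0]], gripper=7)

```text
time: 7.2
eef_pos: [0.4593, -0.0646, 0.1317]
orientation: [0.045, 0.999, -0.0, -0.0]
contact_force: [0.4, -0.8, 0.4]
grip_width: 0.0699
grip_force: 0.0
```

Request:
drive_tool(deltas=[[1.4,3.6,2,6],[1.4,3.6,2,6],[1.4,3.6,2,6],[1.4,3.6,2,6],[1.3,3.6,2,6],[1.3,3.6,0,6],[1.3,3.6,0,5],[0,0,0,0]], gripper=7)

```text
time: 8.0
eef_pos: [0.5545, 0.1919, 0.2301]
orientation: [-0.311, 0.95, 0.001, 0.0]
contact_force: [0.5, -1.2, -0.4]
grip_width: 0.0699
grip_force: 0.0
```

Request:
drive_tool(deltas=[[0,0,0,0],[0,0,0,0]])

```text
time: 8.2
eef_pos: [0.5547, 0.1862, 0.2303]
orientation: [-0.307, 0.952, -0.0, -0.0]
contact_force: [0.8, 0.7, 0.8]
grip_width: 0.07
grip_force: 0.0
```

Run:
```python
from h import *
s=manip.get_state(); print(s['time'],s['eef_pos'],s['orientation'],s['grip_width'])
w=snap('wrist','w3'); np.savez('pics/w3s.npz',p=s['eef_pos'],o=s['orientation'])
t=snap('top','t3')['img']
A=cv2.resize(w['img'][90:250,180:340],(600,600),interpolation=2)
B=cv2.resize(t[170:220,250:280],(180,300),interpolation=2);C=np.zeros((600,180,3),np.uint8);C[:300]=B
cv2.imwrite('pics/c4.png',np.hstack([A,C])[:,:,::-1])
```

```text
8.2 [0.55465349 0.18621368 0.23027024] [-3.06755748e-01  9.51788180e-01 -4.09058733e-04 -6.30686828e-05] 0.07001149473538149
```

View pics/c4.png

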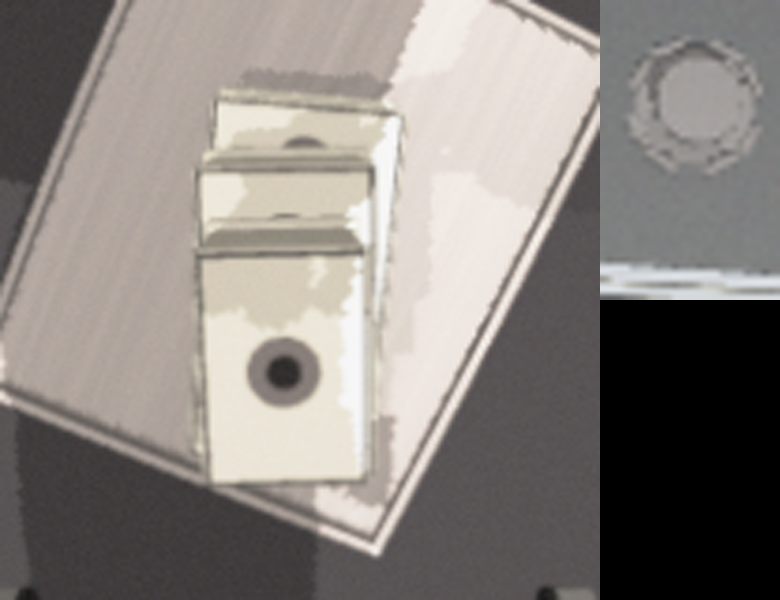

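Run:
```python
from h import *
w=dict(np.load('pics/w3.npz'));q=np.load('pics/w3s.npz');p,o=q['p'],q['o']
f=lambda u,v,z:wz(w,p,o,180+u/3.75,90+v/3.75,z)[:2]*1000
print('cap',f(284,372,.129)); C=np.array([f(*c,.129) for c in((202,254),(362,250),(372,481),(211,484))]);print(C.mean(0),cv2.minAreaRect(C.astype(np.float32)))
an=lambda d:np.degrees(np.arctan2(d[1],d[0]))
print('yaws',an(C[0]-C[3]),an(C[1]-C[2]))
for n,a,b,z,L in(('med',(198,170),(372,168),.087,94),('long',(215,100),(400,113),.045,122)):
    a,b=f(*a,z),f(*b,z);d=(a-b)/np.linalg.norm(a-b);e=np.array([d[1],-d[0]]);e*=-1*np.sign(e[0])
    print(n,np.linalg.norm(a-b),(a+b)/2-e*L/2,an(-e))
```

```text
cap [555.29169519 186.83350908]
[554.67949133 187.2809023 ] ((554.2893676757812, 187.71859741210938), (61.05663299560547, 41.88504409790039), 36.89822006225586)
yaws -143.42188769419056 -140.59135768368358
med 48.1425973932464 [556.15224955 188.37020311] 36.396908485345016
long 57.767635485916976 [554.52798108 190.08085076] 31.846236838856818
```

Request:
drive_tool(deltas=[[0,0.1,-3,1],[0,0,-3,0],[0,0,-3,0],[0,0,-2,0],[0,0,-1.5,0],[0,0,-1,0],[0,0,0,0],[0,0,0,0]])

```text
time: 9.1
eef_pos: [0.5551, 0.1882, 0.0956]
orientation: [-0.316, 0.949, -0.0, 0.0]
contact_force: [0.5, 0.3, 0.8]
grip_width: 0.0699
grip_force: 0.0
```

Request:
drive_tool(deltas=[[0,0,0,0],[0,0,0,0],[0,0,0,0],[0,0,0,0],[0,0,0,0],[0,0,0,0]], gripper=3, squeeze=35)

```text
time: 9.7
eef_pos: [0.5551, 0.1883, 0.0958]
orientation: [-0.316, 0.949, -0.0, 0.001]
contact_force: [-0.2, -2.5, 7.4]
grip_width: 0.0429
grip_force: 35.3
```

Request:
drive_tool(deltas=[[0,0,0.5,0],[0,0,1.5,0],[0,0,2,0],[0,-1.9,1,0],[0.5,-4,0,-5],[0.5,-4,0,-5],[0.5,-4,0,-5],[0.5,-4,0,-5]])

```text
time: 10.5
eef_pos: [0.5749, 0.0077, 0.1455]
orientation: [-0.145, 0.989, -0.0, 0.0]
contact_force: [0.9, 0.3, -0.6]
grip_width: 0.0428
grip_force: 36.3
```

Request:
drive_tool(deltas=[[0.5,-4,0,-5],[0.5,-4,0,-5],[0.5,-4,0,-5],[0.5,-4,0,-5],[0.5,-3,-1,-2],[0.2,-1,-1,0],[0,0,-1,0],[0,0,0,0]])

```text
time: 11.3
eef_pos: [0.6013, -0.1891, 0.1137]
orientation: [0.044, 0.999, 0.001, -0.001]
contact_force: [0.6, 1.1, -0.3]
grip_width: 0.0433
grip_force: 36.3
```

Request:
drive_tool(deltas=[[0,0,0,0],[0,0,0,0]])

```text
time: 11.5
eef_pos: [0.6022, -0.1896, 0.1155]
orientation: [0.044, 0.999, 0.0, 0.0]
contact_force: [-0.5, -0.4, -0.8]
grip_width: 0.0429
grip_force: 36.3
```

Run:
```python
from h import *
s=manip.get_state(); print(s['time'],s['eef_pos'],s['orientation'],s['grip_width'])
w=snap('wrist','w4'); np.savez('pics/w4s.npz',p=s['eef_pos'],o=s['orientation'])
```

```text
11.5 [ 0.60216941 -0.18955558  0.11549934] [4.44020914e-02 9.99013676e-01 5.85034938e-05 3.55342630e-04] 0.04287193033876161
```

View pics/w4.png

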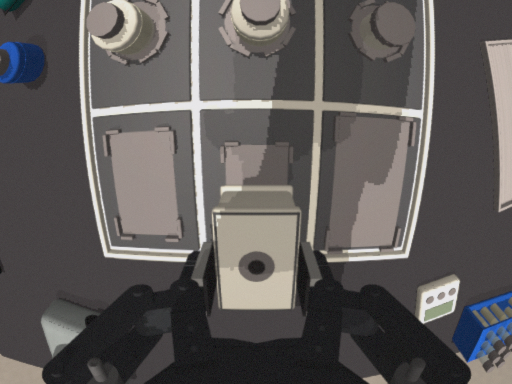

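Run:
```python
from h import *
w=dict(np.load('pics/w4.npz'));q=np.load('pics/w4s.npz');p,o=q['p'],q['o']
f=lambda u,v,z=.011:wz(w,p,o,u,v,z)[:2]*1000
M=np.array([f(*c) for c in((111,132),(172,130),(180,236),(119,238))]);L=np.array([f(*c) for c in((337,117),(410,121),(398,246),(331,245))])
print('med',M.mean(0),cv2.minAreaRect(M.astype(np.float32)),'long',L.mean(0),cv2.minAreaRect(L.astype(np.float32)))
a,b=f(224,146),f(290,145);print('small far',a,b,(a+b)/2+39*np.array([.996,-.087]))
C=np.array([f(*c,.149-.02) for c in((216,209),(300,209),(294,310),(219,309))]);print('cass',C.mean(0), f(257,267,.1487))
```

```text
med [ 591.70354319 -301.98875381] ((593.2763061523438, -303.3251037597656), (71.77869415283203, 115.62902069091797), 83.5703125) long [611.28006739 -74.79505276] ((612.8864135742188, -74.03408813476562), (80.1960220336914, 139.2347412109375), 86.90113067626953)
small far [ 560.08633231 -215.88007881] [ 564.49031481 -155.63566741] [ 601.13232356 -189.15087311]
cass [ 612.83222826 -190.2915723 ] [ 601.36360889 -189.45842756]
```

Request:
drive_tool(deltas=[[0,-0.1,-2,0],[0,0,-3,0],[0,0,-2,0],[0,0,-1,0],[0,0,-0.8,0],[0,0,-0.4,0],[0,0,0,0],[0,0,0,0]])

```text
time: 12.35
eef_pos: [0.6021, -0.1918, 0.0236]
orientation: [0.045, 0.999, -0.0, 0.0]
contact_force: [0.1, -0.4, -0.4]
grip_width: 0.043
grip_force: 36.3
```

Request:
drive_tool(deltas=[[0,0,-0.2,0],[0,0,0,0],[0,0,-0.1,0],[0,0,0,0]])

```text
time: 12.75
eef_pos: [0.6018, -0.1917, 0.0198]
orientation: [0.045, 0.999, -0.0, 0.0]
contact_force: [-0.2, 0.5, -0.8]
grip_width: 0.0431
grip_force: 36.3
```

Request:
drive_tool(deltas=[[0,0,-0.1,0],[0,0,0,0]])

```text
time: 12.95
eef_pos: [0.6019, -0.1917, 0.0197]
orientation: [0.045, 0.999, -0.0, 0.0]
contact_force: [-6.0, 2.0, 14.7]
grip_width: 0.043
grip_force: 38.0
```

Request:
drive_tool(deltas=[[0,0,-0.1,0],[0,0,0,0]])

```text
time: 13.15
eef_pos: [0.6019, -0.1917, 0.0197]
orientation: [0.045, 0.999, -0.0, 0.0]
contact_force: [-10.5, 3.2, 32.6]
grip_width: 0.0433
grip_force: 39.8
```

Request:
drive_tool(deltas=[[0,0,0.2,0],[0,0,0,0],[0,0,0,0],[0,0,0,0],[0,0,1,0],[0,0,2,0],[0,0,4,0],[0,0,4,0]], gripper=6.5)

```text
time: 13.95
eef_pos: [0.6015, -0.1915, 0.1316]
orientation: [0.045, 0.999, 0.0, -0.0]
contact_force: [0.7, -0.5, -0.2]
grip_width: 0.0645
grip_force: 0.0
```

Request:
drive_tool(deltas=[[-0.5,4,3,4],[-0.5,4,3,5],[-0.5,4,0,5],[-0.5,4,0,5],[-0.5,4,0,5],[-0.5,4,0,5],[-0.5,4,0,5],[-0.5,4,0,5]], gripper=8)

```text
time: 14.75
eef_pos: [0.5615, 0.1295, 0.1904]
orientation: [-0.293, 0.956, -0.0, 0.0]
contact_force: [0.9, 0.1, -0.3]
grip_width: 0.08
grip_force: 0.0
```

Request:
drive_tool(deltas=[[-0.5,4,0,2.5],[-0.1,2,0,0],[0,0,0,0],[0,0,0,0],[0,0,0,0]])

```text
time: 15.25
eef_pos: [0.5561, 0.1868, 0.1899]
orientation: [-0.311, 0.95, -0.0, 0.0]
contact_force: [0.4, -0.5, 0.4]
grip_width: 0.0797
grip_force: 0.0
```

Run:
```python
from h import *
s=manip.get_state(); print(s['time'],s['eef_pos'],s['orientation'],s['grip_width'])
w=snap('wrist','w5'); np.savez('pics/w5s.npz',p=s['eef_pos'],o=s['orientation'])
t=snap('top','t5')['img']
A=cv2.resize(w['img'][90:250,180:340],(600,600),interpolation=2)
B=cv2.resize(t[90:240,235:385],(200,200),interpolation=2);C=np.zeros((600,200,3),np.uint8);C[:200]=B
cv2.imwrite('pics/c5.png',np.hstack([A,C])[:,:,::-1])
```

```text
15.25 [0.55611928 0.18682617 0.18987489] [-3.11062603e-01  9.50389351e-01 -3.56881493e-04  1.07484335e-04] 0.07967353666608071
```

View pics/c5.png

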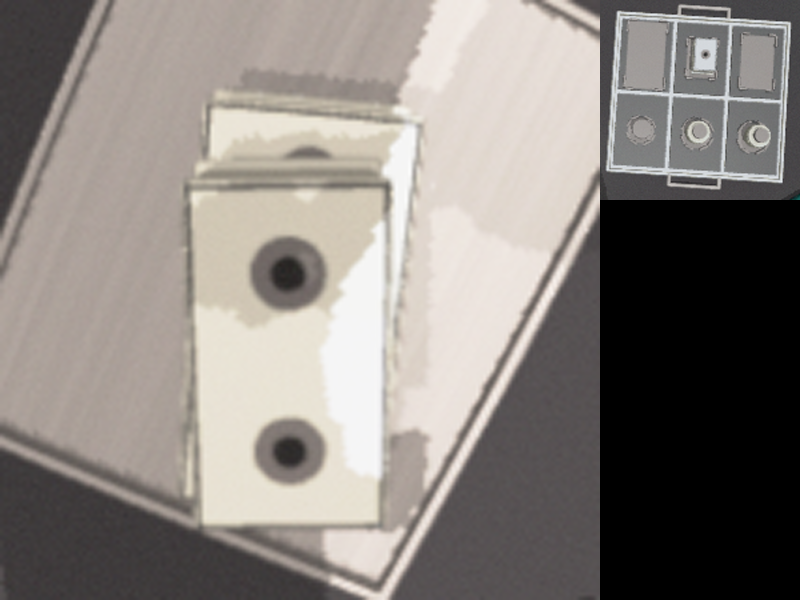

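Run:
```python
from h import *
w=dict(np.load('pics/w5.npz'));q=np.load('pics/w5s.npz');p,o=q['p'],q['o']
f=lambda u,v,z:wz(w,p,o,180+u/3.75,90+v/3.75,z)[:2]*1000
an=lambda d:np.degrees(np.arctan2(d[1],d[0]))
a,b=f(288,272,.087),f(290,451,.087);print((a+b)/2,an(b-a))
C=np.array([f(*c,.087) for c in((190,187),(388,184),(382,525),(203,527))]);print(C.mean(0),cv2.minAreaRect(C.astype(np.float32)))
a,b=f(208,106,.045),f(418,123,.045);e=np.array([-(a-b)[1],(a-b)[0]]);e/=np.linalg.norm(e);e*=np.sign(e[0]);print('long',np.linalg.norm(a-b),(a+b)/2+e*61,an(e))
x=Ro.from_quat(o).as_matrix()[:2,0];print(an(x))
```

```text
[554.70651615 187.53301782] 36.9102558666529
[554.45808507 187.92516458] ((554.4113159179688, 187.91650390625), (90.6305160522461, 47.74922180175781), 36.917415618896484)
long 58.14908096276114 [555.05251276 190.27272039] 31.79112533412493
-143.75343863610524
```

Request:
drive_tool(deltas=[[-0.1,0.1,-3,0.6],[0,0,-3,0],[0,0,-3,0],[0,0,-2,0],[0,0,-1.6,0],[0,0,-1,0],[0,0,0,0],[0,0,0,0]])

```text
time: 16.15
eef_pos: [0.5552, 0.1888, 0.0542]
orientation: [-0.316, 0.949, -0.0, 0.0]
contact_force: [0.6, 0.6, 0.5]
grip_width: 0.0799
grip_force: 0.0
```

Request:
drive_tool(deltas=[[0,0,0,0],[0,0,0,0],[0,0,0,0],[0,0,0,0],[0,0,0,0],[0,0,0,0]], gripper=4, squeeze=45)

```text
time: 16.75
eef_pos: [0.5552, 0.1889, 0.0545]
orientation: [-0.317, 0.949, -0.0, 0.001]
contact_force: [-1.2, -2.4, 9.4]
grip_width: 0.0507
grip_force: 45.8
```

Request:
drive_tool(deltas=[[0,0,0.5,0],[0,0,1.5,0],[0,0,2,0],[0,-1,2,0],[0,-3,1,0],[0.4,-4,0,-4],[0.4,-4,0,-4],[0.4,-4,0,-4]])

```text
time: 17.55
eef_pos: [0.5668, 0.0273, 0.1241]
orientation: [-0.214, 0.977, -0.0, 0.0]
contact_force: [0.2, 0.7, -2.4]
grip_width: 0.0506
grip_force: 47.8
```

Request:
drive_tool(deltas=[[0.4,-4,0,-4],[0.4,-4,0,-4],[0.4,-4,0,-4],[0.4,-4,0,-4],[0.4,-4,0,-4],[0.4,-4,0,-4],[0.4,-4,0,-4],[0,-4,0,-2]])

```text
time: 18.35
eef_pos: [0.595, -0.2925, 0.124]
orientation: [0.046, 0.999, 0.0, 0.0]
contact_force: [0.7, 0.3, -2.9]
grip_width: 0.0507
grip_force: 47.8
```

Request:
drive_tool(deltas=[[0,-1,0,0],[0,0,0,0],[0,0,0,0],[0,0,0,0]])

```text
time: 18.75
eef_pos: [0.5952, -0.2995, 0.1238]
orientation: [0.043, 0.999, 0.0, 0.0]
contact_force: [0.0, 0.7, -1.0]
grip_width: 0.0505
grip_force: 47.8
```

Request:
drive_tool(deltas=[[-0.3,-0.3,-2,0],[0,0,-3,0],[0,0,-2,0],[0,0,-1.5,0],[0,0,-1,0],[0,0,-0.5,0],[0,0,0,0],[0,0,0,0]])

```text
time: 19.55
eef_pos: [0.5923, -0.3042, 0.0244]
orientation: [0.044, 0.999, -0.0, 0.001]
contact_force: [-1.0, 0.3, -1.9]
grip_width: 0.0502
grip_force: 47.8
```

Request:
drive_tool(deltas=[[0,0,-0.2,0],[0,0,0,0]])

```text
time: 19.75
eef_pos: [0.5919, -0.3041, 0.0218]
orientation: [0.044, 0.999, -0.0, 0.0]
contact_force: [-0.4, 0.6, -2.4]
grip_width: 0.0506
grip_force: 47.8
```

Request:
drive_tool(deltas=[[0,0,-0.1,0],[0,0,0,0]])

```text
time: 19.95
eef_pos: [0.5919, -0.3041, 0.0207]
orientation: [0.044, 0.999, -0.0, 0.0]
contact_force: [-0.6, -0.7, -2.4]
grip_width: 0.0507
grip_force: 47.8
```

Request:
drive_tool(deltas=[[0,0,-0.1,0],[0,0,0,0]])

```text
time: 20.15
eef_pos: [0.5919, -0.3041, 0.0206]
orientation: [0.044, 0.999, -0.0, 0.0]
contact_force: [-4.9, 2.8, 14.4]
grip_width: 0.0506
grip_force: 49.4
```

Request:
drive_tool(deltas=[[0,0,-0.1,0],[0,0,0,0]])

```text
time: 20.35
eef_pos: [0.592, -0.3041, 0.0205]
orientation: [0.044, 0.999, -0.0, 0.0]
contact_force: [-11.1, 4.9, 29.7]
grip_width: 0.0505
grip_force: 51.0
```

Request:
drive_tool(deltas=[[0,0,0.2,0],[0,0,0,0],[0,0,0,0],[0,0,0,0],[0,0,1,0],[0,0,3,0],[0,0,4,0],[0,0,4,0]], gripper=7)

```text
time: 21.15
eef_pos: [0.5917, -0.3039, 0.1426]
orientation: [0.044, 0.999, 0.0, 0.0]
contact_force: [-0.1, -0.7, 0.9]
grip_width: 0.0703
grip_force: 0.0
```

Request:
drive_tool(deltas=[[0,4,1,0],[-0.4,4,0,4],[-0.4,4,0,4],[-0.4,4,0,4],[-0.4,4,0,4],[-0.4,4,0,4],[-0.4,4,0,4],[-0.4,4,0,4]], gripper=8.5)

```text
time: 21.95
eef_pos: [0.5637, 0.0175, 0.1514]
orientation: [-0.2, 0.98, -0.0, 0.0]
contact_force: [0.6, -0.0, 0.1]
grip_width: 0.085
grip_force: 0.0
```

Request:
drive_tool(deltas=[[-0.4,4,0,4],[-0.4,4,0,4],[-0.1,4,0,0.7],[0,4,0,0],[0,1.2,0,0],[0,0,0,0],[0,0,0,0],[0,0,0,0]])

```text
time: 22.75
eef_pos: [0.5552, 0.1863, 0.1508]
orientation: [-0.272, 0.962, -0.0, 0.0]
contact_force: [0.1, -0.6, 0.0]
grip_width: 0.0851
grip_force: 0.0
```

Run:
```python
from h import *
s=manip.get_state(); print(s['time'],s['eef_pos'],s['orientation'],s['grip_width'])
w=snap('wrist','w6'); np.savez('pics/w6s.npz',p=s['eef_pos'],o=s['orientation'])
t=snap('top','t6')['img']
A=cv2.resize(w['img'][90:250,180:340],(600,600),interpolation=2)
B=cv2.resize(t[90:240,235:385],(200,200),interpolation=2);C=np.zeros((600,200,3),np.uint8);C[:200]=B
cv2.imwrite('pics/c6.png',np.hstack([A,C])[:,:,::-1])
```

```text
22.75 [0.5551992  0.18629711 0.15077357] [-2.71579811e-01  9.62415820e-01 -4.41823344e-04  3.71422713e-05] 0.0851011909042134
```

View pics/c6.png

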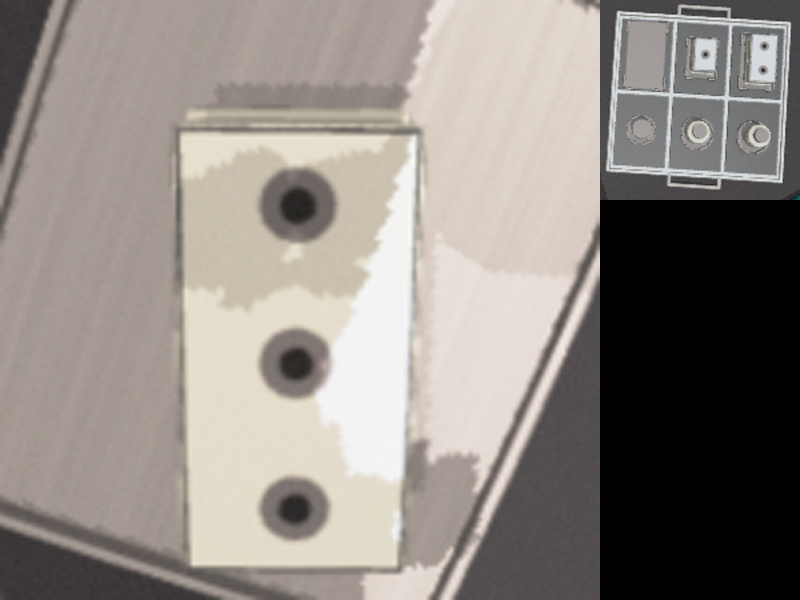

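Run:
```python
from h import *
w=dict(np.load('pics/w6.npz'));q=np.load('pics/w6s.npz');p,o=q['p'],q['o']
f=lambda u,v,z:wz(w,p,o,180+u/3.75,90+v/3.75,z)[:2]*1000
an=lambda d:np.degrees(np.arctan2(d[1],d[0]))
a,b=f(298,205,.045),f(295,508,.045);print(f(296,363,.045),(a+b)/2,an(b-a))
C=np.array([f(*c,.045) for c in((180,130),(420,131),(400,569),(190,567))]);print(C.mean(0),cv2.minAreaRect(C.astype(np.float32)))
x=Ro.from_quat(o).as_matrix()[:2,0];print(an(x))
```

```text
[553.56063115 188.85574958] [553.49902722 188.96778953] 31.148197118616018
[553.24531349 189.15039346] ((553.2317504882812, 189.0175323486328), (118.2966537475586, 58.014076232910156), 30.97390365600586)
-148.48340812643445
```

Request:
drive_tool(deltas=[[-0.2,0.2,-3,0],[0,0,-3,0],[0,0,-3,0],[0,0,-2,0],[0,0,-1.6,0],[0,0,-1,0],[0,0,0,0],[0,0,0,0]])

```text
time: 23.65
eef_pos: [0.5532, 0.1898, 0.0152]
orientation: [-0.272, 0.962, -0.0, 0.0]
contact_force: [-0.2, -0.3, 0.4]
grip_width: 0.0852
grip_force: 0.0
```

Request:
drive_tool(deltas=[[0,0,0,0],[0,0,0,0],[0,0,0,0],[0,0,0,0],[0,0,0,0],[0,0,0,0]], gripper=5, squeeze=55)

```text
time: 24.25
eef_pos: [0.5533, 0.1899, 0.0159]
orientation: [-0.272, 0.962, -0.0, 0.001]
contact_force: [-4.3, -1.8, 16.2]
grip_width: 0.0591
grip_force: 55.2
```

Request:
drive_tool(deltas=[[0,0,0.5,0],[0,0,1.5,0],[0,0,2,0],[0,0,3,0],[0,-2,1.4,0],[0.7,-3,0,-5],[0.7,-3,0,-5],[0.7,-3,0,-5]])

```text
time: 25.05
eef_pos: [0.5741, 0.0788, 0.0999]
orientation: [-0.143, 0.99, 0.0, 0.0]
contact_force: [1.3, 0.5, -2.1]
grip_width: 0.0588
grip_force: 59.6
```

Request:
drive_tool(deltas=[[0.7,-3,0,-5],[0.7,-3,0,-5],[0.8,-3,0,-5],[0.8,-3,0,-5],[0.7,-3,0,-1.5],[0,-0.7,0,0],[0,0,0,0],[0,0,0,0],[0,0,0,0]])

```text
$.deltas: bad value
```

Request:
drive_tool(deltas=[[0.7,-3,0,-5],[0.7,-3,0,-5],[0.8,-3,0,-5],[0.8,-3,0,-5],[0.7,-3,0,-1.5],[0,-0.7,0,0],[0,0,0,0],[0,0,0,0]])

```text
time: 25.85
eef_pos: [0.6108, -0.0758, 0.0991]
orientation: [0.042, 0.999, 0.0, 0.0]
contact_force: [0.5, -0.6, -2.0]
grip_width: 0.0585
grip_force: 59.7
```

Run:
```python
from h import *
s=manip.get_state(); print(s['time'],s['eef_pos'],s['orientation'],s['grip_width'])
w=snap('wrist','w7'); np.savez('pics/w7s.npz',p=s['eef_pos'],o=s['orientation'])
```

```text
25.85 [ 0.61080818 -0.07577441  0.09913922] [4.18952707e-02 9.99121898e-01 4.49758530e-04 1.28987720e-04] 0.05845059145410693
```

View pics/w7.png

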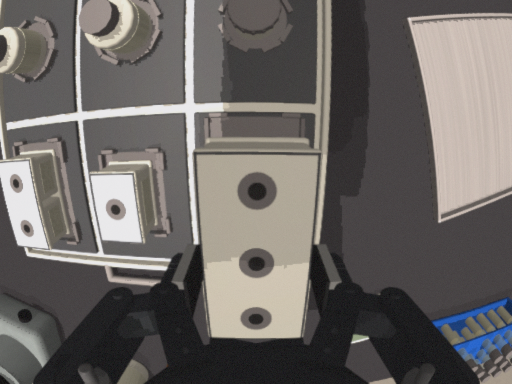

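Run:
```python
from h import *
w=dict(np.load('pics/w7.npz'));q=np.load('pics/w7s.npz');p,o=q['p'],q['o']
f=lambda u,v,z=.011:wz(w,p,o,u,v,z)[:2]*1000
a,b=f(205,115,.019),f(305,114,.019);print(a,b,np.linalg.norm(a-b),(a+b)/2+np.array([.996,-.087])*72)
a,b=f(209,117),f(302,116);print(a,b,np.linalg.norm(a-b),(a+b)/2+np.array([.996,-.087])*68)
print('caps',f(257,191,.128),f(256,263,.128),f(256,319,.128), 'mid sep of pegs; septum z .0991-.0129+.042')
```

```text
[ 537.31756687 -112.14176711] [543.41243958 -30.39357709] 81.97508185186989 [612.07700322 -77.5316721 ]
[ 539.8251212  -110.31969312] [545.59384469 -31.80529883] 78.7260330540343 [610.43748294 -76.97849597]
caps [569.9791818  -72.37263578] [610.24080111 -76.2435749 ] [651.18874464 -79.69296311] mid sep of pegs; septum z .0991-.0129+.042
```

Request:
drive_tool(deltas=[[0.1,-0.1,-2,0],[0,0,-2,0],[0,0,-1.5,0],[0,0,-1,0],[0,0,-0.5,0],[0,0,-0.2,0],[0,0,0,0],[0,0,0,0]])

```text
time: 26.7
eef_pos: [0.6122, -0.078, 0.0271]
orientation: [0.043, 0.999, -0.0, 0.0]
contact_force: [0.2, -0.4, -1.4]
grip_width: 0.0588
grip_force: 59.7
```

Request:
drive_tool(deltas=[[0,0,-0.1,0],[0,0,0,0],[0,0,-0.1,0],[0,0,0,0]])

```text
time: 27.1
eef_pos: [0.6118, -0.0781, 0.0245]
orientation: [0.043, 0.999, -0.0, -0.0]
contact_force: [-0.2, 0.2, -2.3]
grip_width: 0.0593
grip_force: 59.7
```

Request:
drive_tool(deltas=[[0,0,-0.1,0],[0,0,0,0]])

```text
time: 27.3
eef_pos: [0.6119, -0.0781, 0.0241]
orientation: [0.043, 0.999, -0.0, 0.0]
contact_force: [-3.6, 1.4, 7.8]
grip_width: 0.0591
grip_force: 61.6
```

Request:
drive_tool(deltas=[[0,0,-0.1,0],[0,0,0,0]])

```text
time: 27.5
eef_pos: [0.612, -0.0781, 0.0239]
orientation: [0.043, 0.999, -0.0, 0.0]
contact_force: [-8.9, 0.6, 24.7]
grip_width: 0.0592
grip_force: 64.1
```

Request:
drive_tool(deltas=[[0,0,0.1,0],[0,0,0,0],[0,0,0,0],[0,0,0,0],[0,0,1,0],[0,0,3,0],[0,0,4,0],[0,0,4,0]], gripper=7.3)

```text
time: 28.3
eef_pos: [0.6116, -0.078, 0.1456]
orientation: [0.042, 0.999, 0.0, -0.0]
contact_force: [0.0, 0.2, 0.1]
grip_width: 0.0731
grip_force: 0.0
```

Request:
drive_tool(deltas=[[0,4,2,0],[0,4,0,0],[0,4,0,0],[0,4,0,0],[0,4,0,0],[0,4,0,0],[0,0,0,0],[0,0,0,0]])

```text
time: 29.1
eef_pos: [0.6117, 0.1624, 0.164]
orientation: [0.042, 0.999, -0.0, 0.0]
contact_force: [0.7, -0.6, 0.8]
grip_width: 0.073
grip_force: 0.0
```

Run:
```python
from h import *
t=snap('top','t8'); s=dict(np.load('pics/top.npz'))
A=cv2.resize(t['img'][92:236,236:384],None,fx=4,fy=4,interpolation=2);cv2.imwrite('pics/c8.png',A[:,:,::-1])
```

```text
(no output)
```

View pics/c8.png

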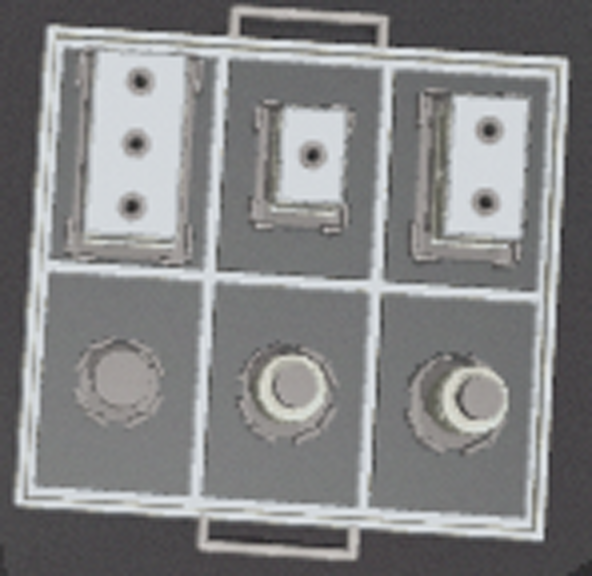

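All four packs are in their pockets: septum centres at crop (136,144), (312,155) and (487,166), and the pot at (124,375). The wash bottles have not moved. A quick numeric check, then I hand in.

Run:
```python
from h import *
s=dict(np.load('pics/t8.npz'))
ok=1
for c,n in(((136,144),(611.3,-77.5)),((312,155),(602,-190.5)),((487,166),(591.5,-302.5)),((124,375),(460.5,-64))):
    p=onz(s,c[0]/4+236,c[1]/4+92,.053)[:2]*1000;d=np.hypot(*(p-n));print(np.round(p,1),round(d,1));ok&=d<8
if ok: print(manip.job_done())
```

```text
[611.8 -78.5] 1.1
[ 601.7 -191.6] 1.1
[ 591.6 -303.9] 1.4
[462.9 -66.7] 3.6
the job is handed in; nothing more can be done
None
```

The job is handed in: the pot and all three cassettes are seated in their pockets, measured within 4 mm of centre, and the wash bottles look unmoved in the final top view (no verdict was returned).

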